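# Sort full and used-up ink cartridges by weight

## Task

The three black ink cartridges standing on the proofing desk look alike, but each is either full or used up: a full one weighs roughly three and a half times as much, and one or two of the three are full. Lift each one and feel its weight; stand the full ones in the blue tray and the used-up ones in the red tray. Keep the cartridges upright, set them down without dropping them, let go of them, and leave the other things on the desk where they are.

Things in the scene. Friction and masses are not known exactly. Their poses are not given: they have to be found in the camera images.
- cart_a_center (a point): black ink cartridge (one of three that look alike), a rigid upright block 100 mm long, 44 mm thick and 85 mm tall, with a white label and blue stripe on both broad sides. This point is its centre, 42.5 mm above its underside. Axes: x along its length, y across its 44 mm thickness (the way to grip it), z up. It stands on the desk. Hidden state: full, 0.37 to 0.50 kg, or used up, 0.10 to 0.15 kg; its name says nothing about that
- cart_b_center (a point): black ink cartridge (one of three that look alike), a rigid upright block 100 mm long, 44 mm thick and 85 mm tall, with a white label and blue stripe on both broad sides. This point is its centre, 42.5 mm above its underside. Axes: x along its length, y across its 44 mm thickness (the way to grip it), z up. It stands on the desk. Hidden state: full, 0.37 to 0.50 kg, or used up, 0.10 to 0.15 kg; its name says nothing about that
- cart_c_center (a point): black ink cartridge (one of three that look alike), a rigid upright block 100 mm long, 44 mm thick and 85 mm tall, with a white label and blue stripe on both broad sides. This point is its centre, 42.5 mm above its underside. Axes: x along its length, y across its 44 mm thickness (the way to grip it), z up. It stands on the desk. Hidden state: full, 0.37 to 0.50 kg, or used up, 0.10 to 0.15 kg; its name says nothing about that
- tray_blue: open tray fixed to the desk, outside 260 mm along its x, 170 mm along its y and 30 mm high, walls and floor 5 mm thick. Origin: centre of its underside. Room for two cartridges side by side, at x = +60 and -60 mm, with their length along the tray's y. Blue: for full cartridges.
- tray_red: open tray fixed to the desk, outside 260 mm along its x, 170 mm along its y and 30 mm high, walls and floor 5 mm thick. Origin: centre of its underside. Room for two cartridges side by side, at x = +60 and -60 mm, with their length along the tray's y. Red: for used-up cartridges.
- marker: yellow and green highlighter lying on the desk among the cartridges, 120 mm long along its x, 14 mm high; leave alone. Origin: underside, mid-length
- notes: yellow pad of sticky notes, 76 x 76 x 12 mm, beyond the cartridges; leave alone. Origin: centre of underside
- loupe: round magnifier, 44 mm across and 41 mm tall; leave alone. Origin: centre of underside
- mug: white mug, 80 mm across and 92 mm tall, beyond the cartridges; leave alone. Origin: centre of underside
- mouse: grey computer mouse, 105 x 60 x 32 mm; leave alone. Origin: centre of underside
Not all that is in view belongs to the job. Leave any green or purple look-alike of the part that bears cart_b_center alone. Leave any green look-alike of the part that bears cart_a_center alone.

How it is judged (in metres and radians):
At the end, for the whole second after the job is handed in: Every cartridge stands upright (within 7 degrees), at rest, on the floor of a tray, its centre inside that tray (within 115 mm along and 70 mm across of the tray's centre), its weight borne by it: the full ones (over 2.6 N) in the blue tray and the used-up ones (under 2.6 N) in the red tray (((x of cart_a_center in the frame of tray_blue between -0.115 and 0.115 m and y of cart_a_center in the frame of tray_blue between -0.07 and 0.07 m and z of cart_a_center in the frame of tray_blue below 0.056 m and contact force between cart_a and tray_blue above 2.6 N) or (x of cart_a_center in the frame of tray_red between -0.115 and 0.115 m and y of cart_a_center in the frame of tray_red between -0.07 and 0.07 m and z of cart_a_center in the frame of tray_red below 0.056 m and contact force between cart_a and tray_red between 0.4 and 2.6 N)) and angle between each of cart_a_center, cart_b_center, cart_c_center's own z axis and vertical below 0.12 rad and linear speed of each of cart_a, cart_b, cart_c below 0.02 m/s and ((x of cart_b_center in the frame of tray_blue between -0.115 and 0.115 m and y of cart_b_center in the frame of tray_blue between -0.07 and 0.07 m and z of cart_b_center in the frame of tray_blue below 0.056 m and contact force between cart_b and tray_blue above 2.6 N) or (x of cart_b_center in the frame of tray_red between -0.115 and 0.115 m and y of cart_b_center in the frame of tray_red between -0.07 and 0.07 m and z of cart_b_center in the frame of tray_red below 0.056 m and contact force between cart_b and tray_red between 0.4 and 2.6 N)) and ((x of cart_c_center in the frame of tray_blue between -0.115 and 0.115 m and y of cart_c_center in the frame of tray_blue between -0.07 and 0.07 m and z of cart_c_center in the frame of tray_blue below 0.056 m and contact force between cart_c and tray_blue above 2.6 N) or (x of cart_c_center in the frame of tray_red between -0.115 and 0.115 m and y of cart_c_center in the frame of tray_red between -0.07 and 0.07 m and z of cart_c_center in the frame of tray_red below 0.056 m and contact force between cart_c and tray_red between 0.4 and 2.6 N))); the robot touches nothing.
It fails at once if a cartridge is tipped more than 35 degrees from upright (angle between any of cart_a_center, cart_b_center, cart_c_center's own z axis and vertical above 0.61 rad).
It fails at once if a cartridge is dropped or thrown: it moves faster than 0.6 m/s (a free fall of 2 cm) while no finger touches it ((linear speed of cart_a above 0.6 m/s and contact force between the fingers and cart_a below 0.05 N) or (linear speed of cart_b above 0.6 m/s and contact force between the fingers and cart_b below 0.05 N) or (linear speed of cart_c above 0.6 m/s and contact force between the fingers and cart_c below 0.05 N)).
It fails at once if another thing on the desk is shifted by more than 3 cm (distance of any of marker, notes, loupe, mug, mouse from where it was at the start of the episode above 0.03 m).
It also fails if it takes over 69 s, if anything falls off the work surface, if the arm or the gripper's body presses on something with over 40 N, if the wrist force passes 120 N, or if a joint passes its speed limit or range.

## Robot

A 7-joint arm with a two-finger parallel gripper is mounted at the origin on the work surface. World frame = base frame: x ahead of the robot, y to its left, z up, the work surface at z = 0. Lengths are in m, angles in degrees, forces in N, time in s.
With the tool pointing down it reaches from about 0.425 to 0.875 m from the base axis. Payload 4.7 kg.
Tool frame: the origin (TCP) lies at the very end of the fingers, on their centre line; the grasp point (between the pads) lies 19 mm behind it; z points along the fingers, y is the direction in which the jaws open and shut (so a half turn about z gives the same grasp; the last joint's range is limited). The gripper opens to 87 mm and grips with 3 to 60 N. Pads are 19 mm wide; open, the fingers measure 117 mm over their backs; the gripper's body (75 mm by 190 mm) begins 51 mm behind the grasp point.
Start: joints at [71.969, 18.392, -4.016, 83.108, 1.295, 78.541, -3.26], TCP at [0.21, -0.615, 0.201] pointing down, gripper open.
Joint ranges: [-163.93, 163.93], [-17.29, 119.83], [-79.2, 71.16], [3.27, 140.29], [-89.18, 269.18], [5.43, 117.66], [-154.24, 154.24]. Speed limits (degrees/s): [147.25, 147.25, 180, 180, 180, 180, 180].

## Interface

Orientations are given as [roll, pitch, yaw] about the fixed x, y, z axes, in that order (R = Rz(yaw) Ry(pitch) Rx(roll)).
In Python, from cell import env gives the robot as it stands.
- The arm moves only by the tool servo_tool, never from a script. Its argument "increments" is a list that holds one entry, the list of rows, each a list of 7 numbers: the shift along the tool's x, y, z in m, then the turn, a rotation vector about the tool's x, y, z in degrees, then the opening, from -1 (shut) to 1 (fully open). In form: [[[dx, dy, dz, rx, ry, rz, fingers], ...]]. A call has 1 to 20 rows; each row is the pose to reach, as a shift and turn from the pose commanded when the call began, along the tool's axes at that moment; what a row does not reach only later rows make up. A row lasts 1/10 s, in which the tool goes at most 50 mm and 8.59 degrees, less where a joint would pass 70% of its speed; a pose out of reach is approached as far as the arm can. A call with a gripper value outside its range is refused whole. The fingers move at their own pace and stop on an object; "squeeze" is the grip in N (left out, the last holds). Time passes only in rows, so rows that repeat a pose let the fingers close. It gives the time, the measured TCP pose, the force and the opening at its end, in the units of the state.
- env.get_obs(): the state, without advancing time (a new reading comes with each control period).
- env.read_camera(name): name is "side" or "top" or "wrist"; returns a dict with "frame" (400x640x3 uint8, blue, green, red), "intrinsics" (3x3 intrinsics, pixels), "D" ([k1, k2, p1, p2, k3] as OpenCV has them; the pictures are not rectified), "rvec" (rotation vector, rad) and "tvec" (3), from world to camera coordinates, as OpenCV has them. Camera axes: x right, y down, z forward; pixel columns grow to the right and rows downward; lengths in m; the calibration is good to about 2 mm. A picture is of the moment at which its call begins. There is no depth.
- env.sign_off(): hands the job in, once; it reports no verdict.
The state is a dict: "time_s": time; "qpos": joint angles; "joint_velocities": joint speeds; "effort": joint torques, N m; "tool_pos": TCP position; "tool_rot": TCP orientation; "force": force on the tool from outside, world axes, zero at the start; "wrist_torque": the same for the moment, N m; "grip_width": finger opening in m.
Only numpy, scipy, OpenCV 4.12 (cv2) and the standard library are available. Lean on these libraries where they do the work, as an engineer would, in place of code of your own. Each camera call takes 0.05 s, during which the arm holds its last target.

## Working session

There is one attempt and no reset: what is moved stays moved. The work goes in short steps, Python scripts to look and compute and a tool call to move; the robot and the scene stay as the last step left them, time stands still between calls to the robot, and variables do not carry over. Pictures are saved under pics/ and viewed, and the job is handed in when it is done.

Besides the shell and the picture viewer there is one more tool, called after "Call:" as a command line: name --argument value ..., lists and objects as JSON in quotes. servo_tool: Moves the arm, as the interface text tells. Its arguments: {"type":"object","properties":{"increments":{"type":"array","items":{"type":"array","items":{"type":"array","items":{"type":"number"}}}},"squeeze":{"type":"number"}},"required":["increments"]}

```bash
ls; mkdir -p pics
python3 - <<'E'
from cell import env
import cv2
print(env.get_obs())
for n in ("side","top","wrist"):
    c=env.read_camera(n); cv2.imwrite(f"pics/{n}0.png",c["frame"]); print(n,c["intrinsics"],c["D"],c["rvec"],c["tvec"])
E
```

```text
pics
{'time_s': 0.0, 'qpos': array([71.96840857, 18.43989558, -4.01549462, 83.17604244,  1.29519035,
       78.54305225, -3.25949507]), 'joint_velocities': array([ 0.03586225,  0.05803915,  0.12257335,  0.05780693,  0.00398069,
        0.03343287, -0.05096834]), 'effort': array([-1.21813091e-04, -4.91287029e+01, -4.03951239e-01, -3.12532961e+01,
       -6.38588704e-02,  4.40629700e-02,  1.73648696e-04]), 'tool_pos': array([ 0.2096423 , -0.61460675,  0.19954212]), 'tool_rot': array([-1.79886269e+02,  6.13679728e-03,  1.88418804e+01]), 'force': array([ 0.29593819, -0.25073289,  0.06383968]), 'wrist_torque': array([-0.00049988, -0.00428092, -0.04118491]), 'grip_width': 0.08737743323290902}
side [[362.41479883   0.         323.17549022]
 [  0.         362.41479883 204.57598151]
 [  0.           0.           1.        ]] [-0.08336542  0.          0.          0.          0.        ] [ 0.69676003 -2.51269759  1.23161408] [0.41304135 0.25653026 0.91939078]
top [[439.14561768   0.         324.03964997]
 [  0.         439.14561768 196.52385036]
 [  0.           0.           1.        ]] [-0.00828397  0.          0.          0.          0.        ] [ 2.14292033 -2.14900296  0.11612614] [-0.07282179  0.53016151  1.08174232]
wrist [[315.3719227    0.         317.35485861]
 [  0.         315.3719227  197.17353999]
 [  0.           0.           1.        ]] [-0.03389052  0.          0.          0.          0.        ] [-2.36599264  1.69260664  0.2370009 ] [-0.65021418 -0.03335383  0.39005529]
```

View pics/top0.png

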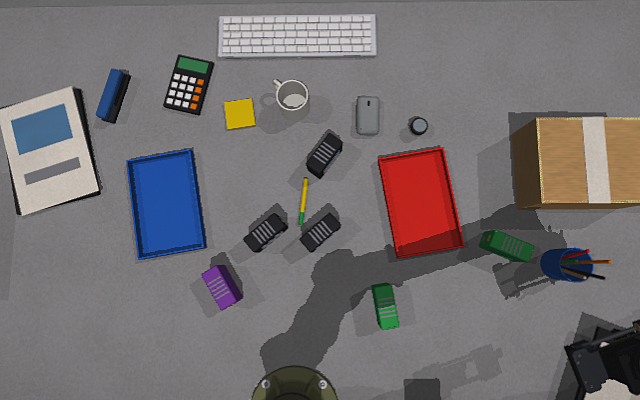

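View pics/side0.png

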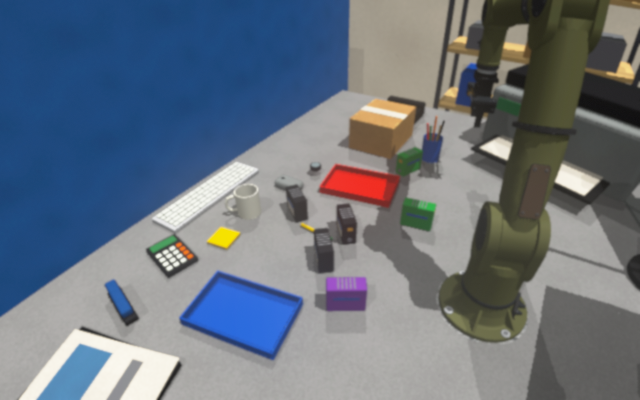

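View pics/wrist0.png

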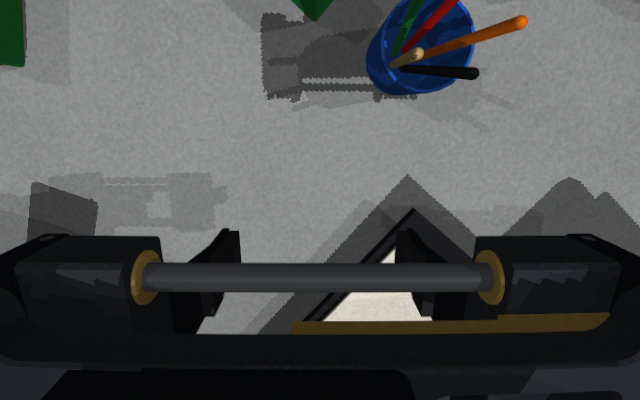

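The top view shows three black cartridges, at about px (265,232), (320,232) and (324,153). The look-alikes are purple (222,287), green (386,305) and green (507,246), plus a blue/black stapler at (113,95). The blue tray is at (167,204) and the red one at (421,202). Next I'll take a close crop.

```bash
cat > h.py <<'E'
import numpy as np, cv2
from cell import env
def cam(n):
    c=env.read_camera(n); R,_=cv2.Rodrigues(np.array(c["rvec"],float)); t=np.array(c["tvec"],float).ravel()
    c["R"]=R; c["t"]=t; c["C"]=-R.T@t; c["K"]=np.array(c["intrinsics"],float); c["Dd"]=np.array(c["D"],float); return c
def onplane(c,px,z):
    p=cv2.undistortPoints(np.array(px,float).reshape(-1,1,2),c["K"],c["Dd"]).reshape(-1,2)
    d=np.c_[p,np.ones(len(p))]@c["R"]
    s=(z-c["C"][2])/d[:,2]
    return c["C"]+d*s[:,None]
def proj(c,P):
    return cv2.projectPoints(np.array(P,float).reshape(-1,1,3),c["R"],c["t"],c["K"],c["Dd"])[0].reshape(-1,2)
E
python3 - <<'E'
from h import *
c=cam("top"); print(c["C"])
f=c["frame"]
im=cv2.resize(f[120:265,230:360],None,fx=4.1,fy=4.1,interpolation=cv2.INTER_CUBIC)
im=np.clip(im.astype(float)*2.0,0,255).astype(np.uint8)
cv2.imwrite("pics/crop1.png",im)
hsv=cv2.cvtColor(f,cv2.COLOR_BGR2HSV)
for n,lo,hi in (("blue",(108,120,40),(125,255,255)),("red",(0,150,60),(6,255,255))):
    m=cv2.inRange(hsv,lo,hi)
    if n=="red": m|=cv2.inRange(hsv,(174,150,60),(180,255,255))
    m=cv2.morphologyEx(m,cv2.MORPH_CLOSE,np.ones((5,5)))
    cs,_=cv2.findContours(m,cv2.RETR_EXTERNAL,cv2.CHAIN_APPROX_NONE)
    k=max(cs,key=cv2.contourArea)
    for z in (0.,0.03):
        P=onplane(c,k.reshape(-1,2),z)[:,:2]
        r=cv2.minAreaRect((P*1000).astype(np.float32)); print(n,z,r)
m=((f.max(axis=2)<70)).astype(np.uint8)*255
print(f[225:240:3,262:268:2].tolist(), f[255,330])
E
```

```text
[ 0.38764479 -0.09623422  1.13886399]
blue 0.0 ((519.0177001953125, 344.0647277832031), (268.07391357421875, 182.79513549804688), 10.047745704650879)
blue 0.03 ((515.5570678710938, 332.46636962890625), (261.0122985839844, 177.97991943359375), 10.047752380371094)
red 0.0 ((520.074462890625, -323.6327209472656), (266.48309326171875, 177.68768310546875), 9.669744491577148)
red 0.03 ((516.5859985351562, -317.64263916015625), (259.46337890625, 173.0070037841797), 9.6697359085083)
[[[103, 98, 99], [104, 99, 100], [28, 26, 26]], [[41, 38, 39], [59, 55, 57], [118, 113, 114]], [[112, 107, 108], [61, 58, 58], [39, 38, 37]], [[27, 25, 26], [100, 95, 97], [103, 98, 101]], [[138, 131, 134], [42, 40, 41], [59, 57, 58]]] [74 72 73]
```

View pics/crop1.png

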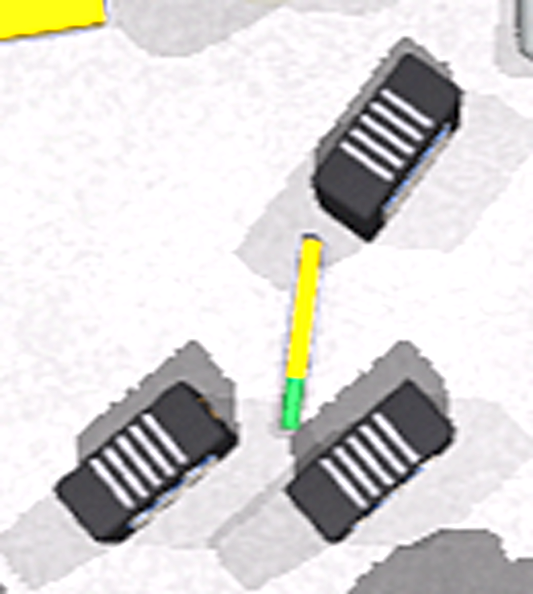

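Run:
```python
from h import *
c=cam("top"); f=c["frame"]
out=[]
for (u,v) in ((265,232),(320,232),(324,153)):
    im=f[v-24:v+24,u-26:u+26]; im=cv2.resize(im,None,fx=5,fy=10/2,interpolation=cv2.INTER_NEAREST)
    out.append(np.clip((im.astype(float)/90)**0.8*255,0,255).astype(np.uint8))
cv2.imwrite("pics/crop2.png",np.hstack(out))
```

```text
(no output)
```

View pics/crop2.png

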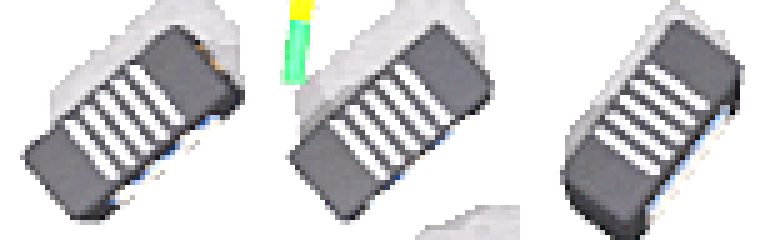

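```bash
cat > carts.py <<'E'
from h import *
def find(c,u,v,r=30,lo=30,hi=50,z=.085):
    f=c["frame"]; V=f.max(axis=2)
    m=np.zeros(V.shape,np.uint8)
    sl=(slice(v-r,v+r),slice(u-r,u+r))
    m[sl]=((V[sl]>=lo)&(V[sl]<=hi))*255
    m=cv2.morphologyEx(m,cv2.MORPH_OPEN,np.ones((2,2)))
    cs,_=cv2.findContours(cv2.dilate(m,np.ones((3,3))),cv2.RETR_EXTERNAL,cv2.CHAIN_APPROX_NONE)
    m2=np.zeros_like(m)
    k=[q for q in cs if cv2.contourArea(q)>40]
    pts=np.vstack([q.reshape(-1,2) for q in k])
    P=onplane(c,pts,z)[:,:2]*1000
    r=cv2.minAreaRect(P.astype(np.float32))
    return len(k),r
if __name__=="__main__":
    c=cam("top")
    f=c["frame"]; V=f.max(axis=2)
    for (u,v) in ((265,232),(320,232),(324,153)):
        n,r=find(c,u,v,24); (w,h)=r[1]; a=r[2]
        if w<h: w,h,a=h,w,a+90
        print(n,np.round(r[0],1),round(w,1),round(h,1),"yaw",round((a+90)%180-90,1))
        # stripes centroid
        B=np.zeros_like(V); B[v-14:v+14,u-14:u+14]=1
        m=((V>78)&(B>0)).astype(np.uint8)
        q=cv2.boxPoints(((r[0][0],r[0][1]),(w*.75,h*.9),a)) if False else None
        W=onplane(c,np.argwhere(m)[:,::-1],.085)[:,:2]*1000
        d=W-np.array(r[0]); t=np.radians(a); L=d@[np.cos(t),np.sin(t)]; T=d@[-np.sin(t),np.cos(t)]
        s=(abs(L)<40)&(abs(T)<21); print("  stripes off L,T",L[s].mean().round(1),T[s].mean().round(1),L[s].min().round(),L[s].max().round(),T[s].min().round(),T[s].max().round())
E
python3 carts.py
```

```text
2 [435.2  66.7] 105.0 47.2 yaw -48.4
  stripes off L,T 0.7 -3.2 -21.0 23.0 -21.0 21.0
2 [434.9 -68.1] 103.9 52.1 yaw -52.9
  stripes off L,T -0.1 -0.6 -23.0 23.0 -21.0 21.0
2 [629.7 -77.3] 104.5 47.9 yaw -36.6
  stripes off L,T -0.8 -3.0 -23.0 21.0 -21.0 15.0
```

Run:
```python
from carts import *
c=cam("top"); f=c["frame"]; s=cam("side")
out=[];o2=[]
for (u,v,x,y,a) in ((265,232,435.2,66.7,-48.4),(320,232,434.9,-68.1,-50),(324,153,629.7,-77.3,-36.6)):
    b=cv2.boxPoints(((x,y),(100,44),a))/1000
    S=8
    im=cv2.resize(f[v-24:v+24,u-16*2:u+32],None,fx=S*.5,fy=S*.5,interpolation=cv2.INTER_NEAREST)
    im=np.clip((im.astype(float)/90)**0.8*255,0,255).astype(np.uint8)
    q=(proj(c,np.c_[b,np.full(4,.085)])-[u-32,v-24]+.5)*S*.5
    cv2.polylines(im,[q.round().astype(int)],True,(0,0,255),1); out.append(im)
    ctr=proj(s,[[x/1000,y/1000,.0425]])[0].round().astype(int)
    im=cv2.resize(s["frame"][ctr[1]-32:ctr[1]+32,ctr[0]-32:ctr[0]+32],None,fx=4,fy=4)
    for z in(0,.085):
        q=(proj(s,np.c_[b,np.full(4,z)])-ctr+32.5)*4
        cv2.polylines(im,[q.round().astype(int)],True,(0,0,255),1)
    o2.append(np.clip(im*1.8,0,255).astype(np.uint8))
cv2.imwrite("pics/ov.png",np.vstack([np.hstack(out),np.hstack(o2)]))
```

```text
(no output)
```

View pics/ov.png

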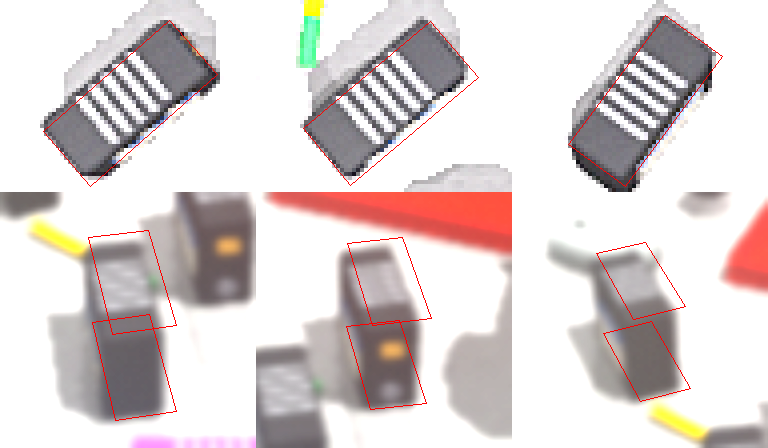

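Run:
```python
from carts import *
c=cam("top"); V=cv2.cvtColor(c["frame"],cv2.COLOR_BGR2GRAY).astype(np.float32)
def rect(x,y,a,z=.085):
    l=np.arange(-70,70.1,.5); t=np.arange(-42,42.1,.5)
    T,L=np.meshgrid(t,l,indexing="ij"); ca,sa=np.cos(np.radians(a)),np.sin(np.radians(a))
    P=np.stack([x+L*ca-T*sa,y+L*sa+T*ca,np.full_like(L,z*1000)],-1)/1000
    q=proj(c,P.reshape(-1,3)).reshape(*L.shape,2).astype(np.float32)
    return cv2.remap(V,q[...,0],q[...,1],cv2.INTER_LINEAR)
out=[]
for (x,y,a) in ((435.2,66.7,-48.4),(434.9,-68.1,-50),(629.7,-77.3,-36.6)):
    im=np.clip((rect(x,y,a)/90)**.8*255,0,255).astype(np.uint8)
    im=cv2.resize(im,None,fx=1.9,fy=1.9)
    im=cv2.cvtColor(im,cv2.COLOR_GRAY2BGR)
    for k in range(-60,61,20): cv2.line(im,(int((70+k)*2*1.9),0),(int((70+k)*2*1.9),6),(0,0,255),1)
    for k in range(-40,41,10): cv2.line(im,(0,int((42+k)*2*1.9)),(6,int((42+k)*2*1.9)),(0,0,255),1)
    out.append(im)
w=out[0].shape
print(w)
cv2.imwrite("pics/rect.png",np.vstack(out)[:, :])
```

```text
(321, 534, 3)
```

```bash
python3 -c "
import cv2;i=cv2.imread('pics/rect.png');print(i.shape);h=i.shape[0]//3
import numpy as np
a=np.hstack([i[:h],i[h:2*h]]);b=np.hstack([i[2*h:],i[2*h:]*0]);j=np.vstack([a,b]);j=cv2.resize(j,(800,int(j.shape[0]*800/j.shape[1])));cv2.imwrite('pics/rect2.png',j)"
```

```text
(963, 534, 3)
```

View pics/rect2.png

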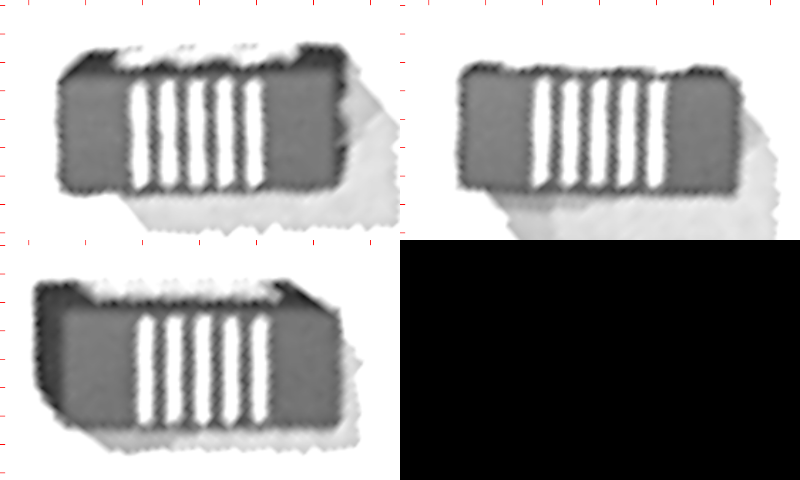

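```bash
cat > mv.py <<'E'
import sys
from h import *
def plan(targets):
    """targets: list of (x,y,z,yaw) ; prints tool-frame offset of each from the current pose"""
    o=env.get_obs(); p=o["tool_pos"]; r=o["tool_rot"]; a=np.radians(r[2])
    print("t",round(o["time_s"],2),"pos",p.round(4),"rot",r.round(2),"F",o["force"].round(2),"w",round(o["grip_width"],4))
    for x,y,z,w in targets:
        d=np.array([x,y,z])-p; dy=(w-r[2]+180)%360-180
        print([round(float(v),4) for v in (d[0]*np.cos(a)+d[1]*np.sin(a), d[0]*np.sin(a)-d[1]*np.cos(a), -d[2])],"rz",round(-dy,2))
if __name__=="__main__":
    plan([tuple(map(float,s.split(","))) for s in sys.argv[1:]])
E
python3 mv.py 0.632,-0.075,0.16,143.4
python3 - <<'E'
from h import *
c=cam("top"); print(onplane(c,[(590,262),(545,262),(568,265),(304,180),(301,222)],.014).round(3), onplane(c,[(590,262),(545,262)],.1).round(3))
E
```

```text
t 0.45 pos [ 0.2099 -0.6152  0.2006] rot [-180.      0.     18.84] F [-0.44  0.47 -0.24] w 0.0872
[0.5739, -0.3749, 0.0406] rz -124.56
[[ 0.364 -0.742  0.014]
 [ 0.364 -0.63   0.014]
 [ 0.357 -0.687  0.014]
 [ 0.576 -0.022  0.014]
 [ 0.467 -0.015  0.014]] [[ 0.366 -0.693  0.1  ]
 [ 0.366 -0.589  0.1  ]]
```

Call:
servo_tool --increments '[[[0,0,-0.04,0,0,0,1],[0,0,-0.08,0,0,0,1],[0.018,-0.012,-0.1,0,0,-4,1],[0.055,-0.036,-0.1,0,0,-12,1],[0.092,-0.06,-0.1,0,0,-20,1],[0.129,-0.084,-0.1,0,0,-28,1],[0.166,-0.109,-0.1,0,0,-36,1],[0.204,-0.133,-0.1,0,0,-44,1],[0.242,-0.158,-0.1,0,0,-52,1],[0.28,-0.183,-0.1,0,0,-60,1],[0.318,-0.207,-0.1,0,0,-68,1],[0.356,-0.232,-0.1,0,0,-76,1],[0.394,-0.257,-0.1,0,0,-84,1],[0.432,-0.282,-0.08,0,0,-92,1],[0.47,-0.307,-0.06,0,0,-100,1],[0.508,-0.331,-0.04,0,0,-108,1],[0.54,-0.353,-0.02,0,0,-116,1],[0.565,-0.369,0.0,0,0,-122,1],[0.574,-0.375,0.02,0,0,-124.6,1],[0.574,-0.375,0.02,0,0,-124.6,1]]]' --squeeze 40

```text
time_s: 2.5
tool_pos: [0.6308, -0.0722, 0.1774]
tool_rot: [-179.9, -0.3, 143.7]
force: [-0.2, -0.8, -0.5]
grip_width: 0.0871
```

```bash
python3 mv.py 0.632,-0.075,0.036,143.4
python3 - <<'E'
from h import *
c=cam("wrist"); im=c["frame"].copy()
b=cv2.boxPoints(((632,-74.9),(100,44),-36.6))/1000
q=proj(c,np.c_[b,np.full(4,.085)]); cv2.polylines(im,[q.round().astype(int)],True,(0,0,255),1)
cv2.imwrite("pics/w1.png",im)
E
```

```text
t 2.5 pos [ 0.6308 -0.0722  0.1774] rot [-179.93   -0.32  143.67] F [-0.21 -0.76 -0.5 ] w 0.0871
[-0.0026, -0.0015, 0.1414] rz 0.27
```

View pics/w1.png

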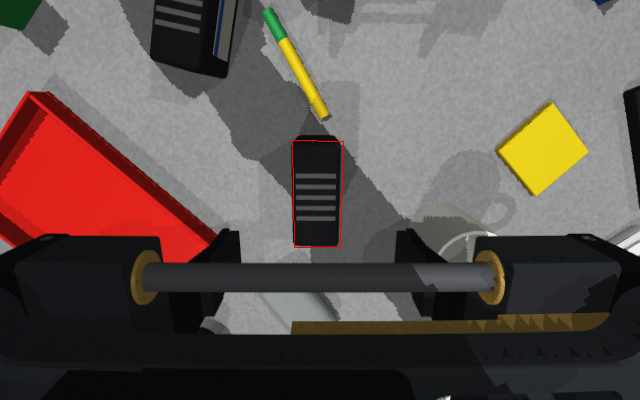

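```bash
python3 - <<'E'
from h import *
c=cam("top"); print("mug",onplane(c,[(275,95),(309,95),(292,80),(292,112)],.092).round(3)); print("mouse,loupe",onplane(c,[(368,115),(419,126)],.03).round(3))
E
python3 mv.py 0.632,-0.075,0.036,143.4
```

```text
mug [[ 0.777  0.046  0.092]
 [ 0.776 -0.039  0.092]
 [ 0.816  0.004  0.092]
 [ 0.733  0.003  0.092]]
mouse,loupe [[ 0.744 -0.189  0.03 ]
 [ 0.714 -0.321  0.03 ]]
t 2.6 pos [ 0.6317 -0.0757  0.1807] rot [-1.7995e+02 -2.0000e-02  1.4335e+02] F [-0.03 -1.12  0.55] w 0.0873
[0.0002, 0.0007, 0.1447] rz -0.05
```

Call:
servo_tool --increments '[[[0,0,0.02,0,0,0,1],[0,0,0.05,0,0,0,1],[0,0,0.08,0,0,0,1],[0,0,0.105,0,0,0,1],[0,0,0.125,0,0,0,1],[0,0,0.138,0,0,0,1],[0,0,0.145,0,0,0,1],[0,0,0.145,0,0,0,1],[0,0,0.145,0,0,0,-1],[0,0,0.145,0,0,0,-1],[0,0,0.145,0,0,0,-1],[0,0,0.145,0,0,0,-1],[0,0,0.145,0,0,0,-1],[0,0,0.145,0,0,0,-1]]]' --squeeze 40

```text
time_s: 4.0
tool_pos: [0.632, -0.0749, 0.0357]
tool_rot: [-180.0, 0.0, 143.4]
force: [-0.6, 0.6, -0.9]
grip_width: 0.0469
```

```bash
python3 mv.py 0.632,-0.075,0.036,143.4
```

```text
t 4.0 pos [ 0.632  -0.0749  0.0357] rot [-180.      0.    143.45] F [-0.56  0.63 -0.93] w 0.0469
[-0.0, -0.0001, -0.0003] rz 0.05
```

Call:
servo_tool --increments '[[[0,0,0,0,0,0,-1],[0,0,0,0,0,0,-1],[0,0,-0.005,0,0,0,-1],[0,0,-0.015,0,0,0,-1],[0,0,-0.035,0,0,0,-1],[0,0,-0.06,0,0,0,-1],[0,0,-0.085,0,0,0,-1],[0,0,-0.105,0,0,0,-1],[0,0,-0.12,0,0,0,-1],[0,0,-0.125,0,0,0,-1],[0,0,-0.125,0,0,0,-1],[0,0,-0.125,0,0,0,-1],[0,0,-0.125,0,0,0,-1]]]'

```text
time_s: 5.3
tool_pos: [0.6312, -0.075, 0.1592]
tool_rot: [-179.9, -0.1, 143.4]
force: [0.1, 0.7, -4.5]
grip_width: 0.0435
```

```bash
python3 - <<'E'
from h import *
F=[]
for i in range(6):
    c=cam("side"); F.append(env.get_obs()["force"])
print(np.array(F).round(2)); cv2.imwrite("pics/s1.png",c["frame"])
E
python3 mv.py 0.456,-0.333,0.165,100 .575,-.308,.165,100 .527,.326,.165,100 .457,.326,.165,100
```

```text
[[ 0.07 -0.31 -4.62]
 [-0.4  -0.8  -4.3 ]
 [ 0.4  -0.05 -4.46]
 [ 0.07  0.4  -4.33]
 [ 0.25 -1.03 -4.41]
 [ 0.47 -0.31 -3.04]]
t 5.6 pos [ 0.6319 -0.0749  0.1603] rot [-1.7999e+02 -3.0000e-02  1.4344e+02] F [ 0.47 -0.31 -3.04] w 0.0437
[-0.0124, -0.3121, -0.0047] rz 43.44
[-0.0931, -0.2211, -0.0047] rz 43.44
[0.323, 0.2596, -0.0047] rz 43.44
[0.3793, 0.2179, -0.0047] rz 43.44
```

View pics/s1.png

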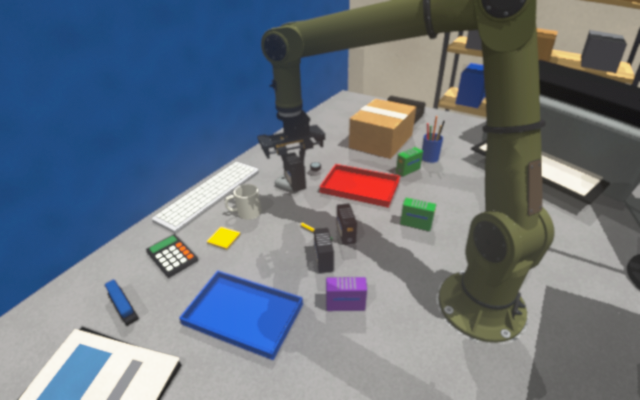

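It weighs about 4.2 N, so it is full and goes to the blue tray, far slot.

```bash
python3 mv.py 0.575,0.346,0.16,100
```

```text
t 5.6 pos [ 0.6319 -0.0749  0.1603] rot [-1.7999e+02 -3.0000e-02  1.4344e+02] F [ 0.47 -0.31 -3.04] w 0.0437
[0.2964, 0.3042, 0.0003] rz 43.44
```

Call:
servo_tool --increments '[[[0.007,0.007,0,0,0,1,-1],[0.021,0.021,0,0,0,3,-1],[0.042,0.043,0,0,0,6,-1],[0.066,0.068,0,0,0,9.5,-1],[0.092,0.094,0,0,0,13.5,-1],[0.118,0.121,0,0,0,17.5,-1],[0.144,0.148,0,0,0,21.5,-1],[0.17,0.175,0,0,0,25.5,-1],[0.196,0.201,0,0,0,29.5,-1],[0.222,0.228,0,0,0,33.5,-1],[0.245,0.252,0,0,0,37,-1],[0.265,0.272,0,0,0,40,-1],[0.281,0.288,0,0,0,42,-1],[0.291,0.299,0,0,0,43.1,-1],[0.296,0.304,0,0,0,43.4,-1],[0.296,0.304,0.01,0,0,43.4,-1],[0.296,0.304,0.03,0,0,43.4,-1],[0.296,0.304,0.05,0,0,43.4,-1],[0.296,0.304,0.06,0,0,43.4,-1],[0.296,0.304,0.06,0,0,43.4,-1]]]'

```text
time_s: 7.6
tool_pos: [0.5747, 0.3431, 0.0981]
tool_rot: [-179.8, 0.1, 100.0]
force: [-1.1, 0.5, -3.9]
grip_width: 0.0432
```

```bash
python3 - <<'E'
from h import *
c=cam("top"); cv2.imwrite("pics/t2.png",cv2.resize(c["frame"][130:280,90:290],None,fx=3.5,fy=3.5))
E
python3 mv.py 0.575,0.346,0.041,100
```

```text
t 7.65 pos [0.5754 0.3441 0.0998] rot [-1.7991e+02  6.0000e-02  9.9970e+01] F [ 0.96 -0.4  -3.8 ] w 0.0442
[0.0019, -0.0001, 0.0588] rz -0.03
```

View pics/t2.png

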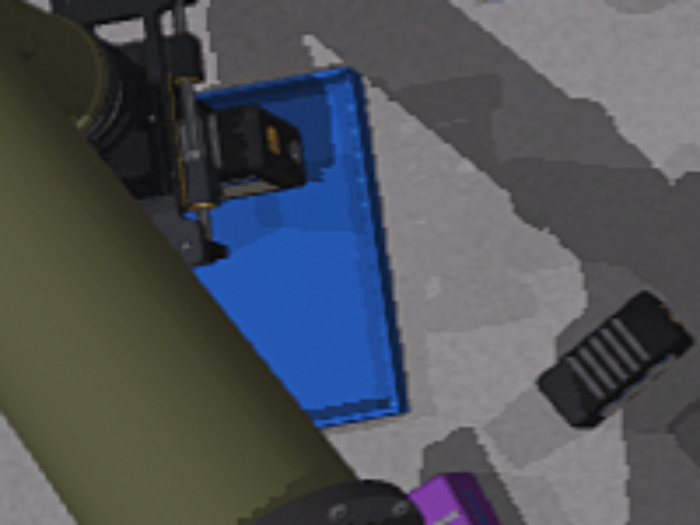

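Call:
servo_tool --increments '[[[0,0,0.012,0,0,0,-1],[0,0,0.028,0,0,0,-1],[0,0,0.042,0,0,0,-1],[0,0,0.05,0,0,0,-1],[0,0,0.055,0,0,0,-1],[0,0,0.058,0,0,0,-1],[0,0,0.0595,0,0,0,-1],[0,0,0.0595,0,0,0,-1],[0,0,0.0595,0,0,0,-1]]]'

```text
time_s: 8.55
tool_pos: [0.5757, 0.3458, 0.0417]
tool_rot: [179.9, -0.0, 100.0]
force: [-0.1, -0.1, -4.4]
grip_width: 0.0437
```

```bash
python3 mv.py 0.575,0.346,0.041,100
```

```text
t 8.55 pos [0.5757 0.3458 0.0417] rot [ 1.7995e+02 -1.0000e-02  1.0004e+02] F [-0.11 -0.07 -4.4 ] w 0.0437
[0.0003, -0.0007, 0.0007] rz 0.04
```

Call:
servo_tool --increments '[[[0,0,0.001,0,0,0,-1],[0,0,0.002,0,0,0,-1],[0,0,0.002,0,0,0,-1],[0,0,0.002,0,0,0,-1]]]'

```text
time_s: 8.95
tool_pos: [0.5758, 0.3458, 0.0406]
tool_rot: [179.9, 0.0, 100.0]
force: [-2.8, -1.9, 5.4]
grip_width: 0.0436
```

Call:
servo_tool --increments '[[[0,0,-0.001,0,0,0,1],[0,0,-0.001,0,0,0,1],[0,0,-0.001,0,0,0,1],[0,0,-0.001,0,0,0,1],[0,0,-0.001,0,0,0,1],[0,0,-0.001,0,0,0,1],[0,0,-0.015,0,0,0,1],[0,0,-0.045,0,0,0,1],[0,0,-0.085,0,0,0,1],[0,0,-0.115,0,0,0,1],[0,0,-0.12,0,0,0,1],[0,0,-0.12,0,0,0,1]]]'

```text
time_s: 10.15
tool_pos: [0.5761, 0.3463, 0.1615]
tool_rot: [179.8, -0.1, 100.0]
force: [0.5, 0.6, 0.1]
grip_width: 0.087
```

```bash
python3 - <<'E'
from h import *
c=cam("wrist"); cv2.imwrite("pics/w2.png",c["frame"])
E
python3 mv.py 0.4384,0.0696,0.16,131.6
```

```text
t 10.2 pos [0.5754 0.3455 0.1596] rot [1.7996e+02 1.0000e-02 1.0004e+02] F [-0.3   0.15  0.5 ] w 0.0872
[-0.2478, -0.183, -0.0004] rz -31.56
```

View pics/w2.png

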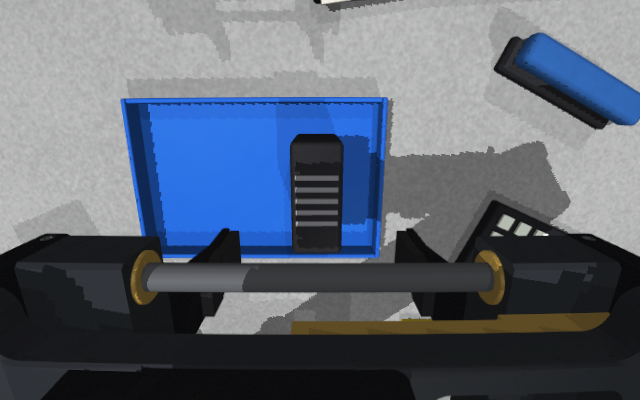

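The first cartridge stands upright in the blue tray. Next is the one at (0.438, 0.070).

Call:
servo_tool --increments '[[[-0.015,-0.011,0,0,0,-2,1],[-0.045,-0.033,0,0,0,-6,1],[-0.08,-0.059,0,0,0,-10,1],[-0.115,-0.085,0,0,0,-15,1],[-0.15,-0.111,0,0,0,-20,1],[-0.185,-0.137,0,0,0,-25,1],[-0.22,-0.162,0,0,0,-29,1],[-0.24,-0.177,0,0,0,-31,1],[-0.248,-0.183,0,0,0,-31.6,1],[-0.248,-0.183,0,0,0,-31.6,1]]]'

```text
time_s: 11.2
tool_pos: [0.4369, 0.0672, 0.1579]
tool_rot: [-179.9, -0.0, 131.4]
force: [0.4, -0.3, 0.1]
grip_width: 0.0866
```

```bash
python3 - <<'E'
from h import *
c=cam("wrist"); im=c["frame"].copy()
for x,y,a in ((438.4,69.6,-48.4),(438.1,-65.4,-50)):
    b=cv2.boxPoints(((x,y),(100,44),a))/1000
    q=proj(c,np.c_[b,np.full(4,.085)]); cv2.polylines(im,[q.round().astype(int)],True,(0,0,255),1)
cv2.imwrite("pics/w3.png",im)
c=cam("top"); cv2.imwrite("pics/t3.png",c["frame"])
E
python3 mv.py 0.4384,0.0696,0.036,131.6
```

```text
t 11.3 pos [0.438  0.0698 0.1584] rot [-1.7996e+02 -6.0000e-02  1.3161e+02] F [ 0.16 -0.44 -0.13] w 0.0872
[-0.0004, 0.0002, 0.1224] rz 0.01
```

View pics/w3.png

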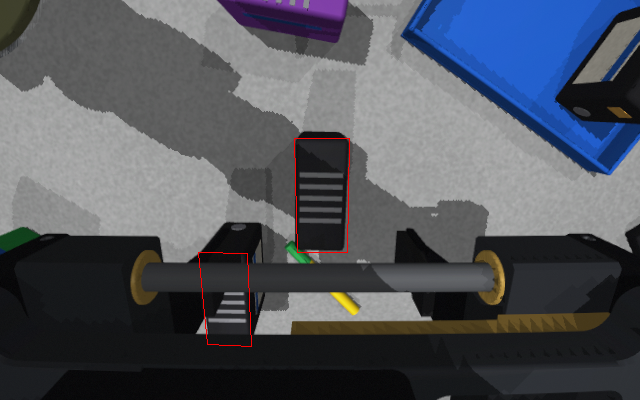

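View pics/t3.png

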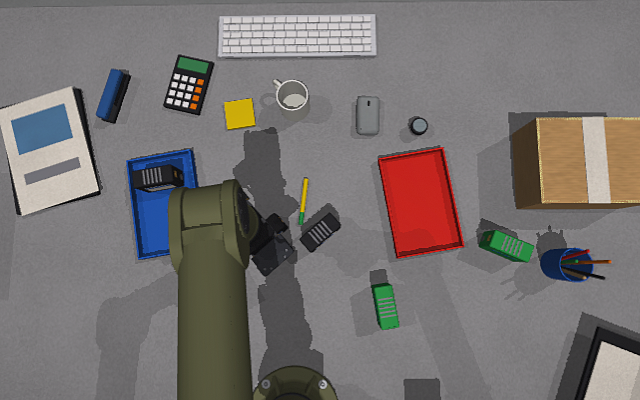

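Call:
servo_tool --increments '[[[0,0,0.015,0,0,0,1],[0,0,0.04,0,0,0,1],[0,0,0.07,0,0,0,1],[0,0,0.095,0,0,0,1],[0,0,0.112,0,0,0,1],[0,0,0.12,0,0,0,1],[0,0,0.123,0,0,0,1],[0,0,0.123,0,0,0,-1],[0,0,0.123,0,0,0,-1],[0,0,0.123,0,0,0,-1],[0,0,0.123,0,0,0,-1],[0,0,0.123,0,0,0,-1],[0,0,0.123,0,0,0,-1],[0,0,0.123,0,0,0,-1],[0,0,0.123,0,0,0,-1],[0,0,0.123,0,0,0,-1]]]' --squeeze 40

```text
time_s: 12.9
tool_pos: [0.4385, 0.0694, 0.0363]
tool_rot: [-180.0, 0.0, 131.6]
force: [-0.2, -0.3, 2.6]
grip_width: 0.0437
```

Call:
servo_tool --increments '[[[0,0,-0.005,0,0,0,-1],[0,0,-0.015,0,0,0,-1],[0,0,-0.035,0,0,0,-1],[0,0,-0.06,0,0,0,-1],[0,0,-0.085,0,0,0,-1],[0,0,-0.105,0,0,0,-1],[0,0,-0.12,0,0,0,-1],[0,0,-0.125,0,0,0,-1],[0,0,-0.125,0,0,0,-1],[0,0,-0.125,0,0,0,-1],[0,0,-0.125,0,0,0,-1]]]'

```text
time_s: 14.0
tool_pos: [0.4376, 0.0694, 0.1602]
tool_rot: [-179.9, -0.1, 131.6]
force: [-0.0, 0.4, -1.1]
grip_width: 0.0435
```

```bash
python3 - <<'E'
from h import *
F=[]
for i in range(6):
    c=cam("side"); F.append(env.get_obs()["force"])
print(np.array(F).round(2)); cv2.imwrite("pics/s2.png",c["frame"])
E
python3 mv.py 0.576,-0.309,0.16,99.7 .457,.326,.16,100
```

```text
[[-0.51 -0.54 -1.75]
 [ 0.08 -0.19 -1.47]
 [ 0.13 -0.38 -1.14]
 [ 0.06  0.6  -1.13]
 [-1.1  -0.19 -1.31]
 [-0.31 -0.69 -1.37]]
t 14.3 pos [0.4382 0.0695 0.1608] rot [-1.7998e+02 -3.0000e-02  1.3165e+02] F [-0.31 -0.69 -1.37] w 0.0437
[-0.3744, -0.1485, 0.0008] rz 31.95
[0.1792, 0.1845, 0.0008] rz 31.65
```

View pics/s2.png

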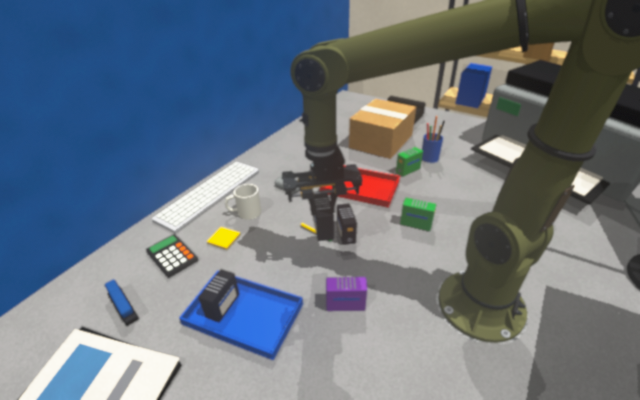

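It weighs about 1.3 N, so it is used up and goes to the red tray, far slot.

Call:
servo_tool --increments '[[[-0.009,-0.004,0,0,0,1,-1],[-0.027,-0.011,0,0,0,3,-1],[-0.055,-0.022,0,0,0,5,-1],[-0.09,-0.036,0,0,0,8,-1],[-0.125,-0.05,0,0,0,11,-1],[-0.16,-0.064,0,0,0,14,-1],[-0.195,-0.077,0,0,0,17,-1],[-0.23,-0.091,0,0,0,20,-1],[-0.265,-0.105,0,0,0,23,-1],[-0.3,-0.119,0,0,0,26,-1],[-0.33,-0.131,0,0,0,29,-1],[-0.354,-0.14,0,0,0,31,-1],[-0.369,-0.146,0,0,0,31.7,-1],[-0.374,-0.149,0,0,0,32,-1],[-0.374,-0.149,0.01,0,0,32,-1],[-0.374,-0.149,0.03,0,0,32,-1],[-0.374,-0.149,0.05,0,0,32,-1],[-0.374,-0.149,0.065,0,0,32,-1],[-0.374,-0.149,0.07,0,0,32,-1],[-0.374,-0.149,0.07,0,0,32,-1]]]'

```text
time_s: 16.3
tool_pos: [0.5748, -0.3086, 0.0902]
tool_rot: [-179.9, -0.1, 99.7]
force: [0.8, 1.2, -1.3]
grip_width: 0.044
```

```bash
python3 - <<'E'
from h import *
c=cam("top"); cv2.imwrite("pics/t4.png",cv2.resize(c["frame"][130:280,330:530],None,fx=3.5,fy=3.5))
E
python3 mv.py 0.576,-0.309,0.041,99.7
```

```text
t 16.35 pos [ 0.5756 -0.3089  0.0913] rot [1.800e+02 1.000e-02 9.965e+01] F [ 0.78  0.21 -0.96] w 0.0436
[-0.0001, 0.0004, 0.0503] rz -0.05
```

View pics/t4.png

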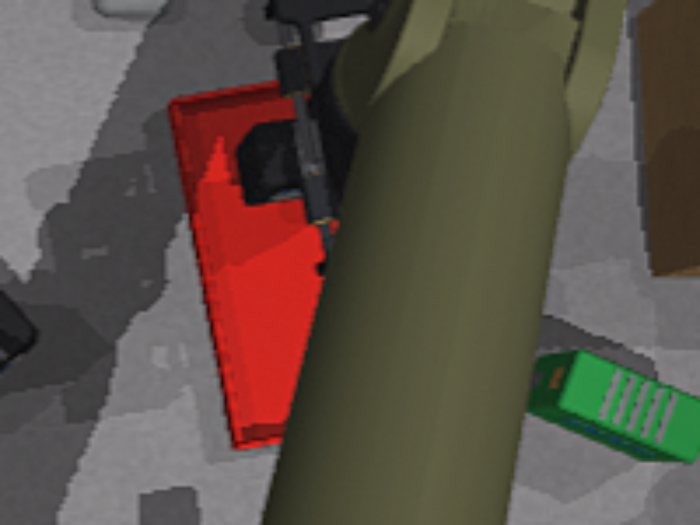

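The cartridge is over the red tray and aligned with it, with clearance on all sides. Lowering now.

Call:
servo_tool --increments '[[[0,0,0.01,0,0,0,-1],[0,0,0.025,0,0,0,-1],[0,0,0.037,0,0,0,-1],[0,0,0.044,0,0,0,-1],[0,0,0.048,0,0,0,-1],[0,0,0.05,0,0,0,-1],[0,0,0.051,0,0,0,-1],[0,0,0.0515,0,0,0,-1],[0,0,0.0515,0,0,0,-1]]]'

```text
time_s: 17.25
tool_pos: [0.5758, -0.3091, 0.0414]
tool_rot: [180.0, 0.0, 99.6]
force: [-2.4, 2.2, 5.2]
grip_width: 0.0437
```

Contact. I'll release it and go to the third one.

Call:
servo_tool --increments '[[[0,0,-0.001,0,0,0,1],[0,0,-0.001,0,0,0,1],[0,0,-0.001,0,0,0,1],[0,0,-0.001,0,0,0,1],[0,0,-0.001,0,0,0,1],[0,0,-0.001,0,0,0,1],[0,0,-0.015,0,0,0,1],[0,0,-0.045,0,0,0,1],[0,0,-0.085,0,0,0,1],[0,0,-0.115,0,0,0,1],[0,0,-0.12,0,0,0,1],[0,0,-0.12,0,0,0,1]]]'

```text
time_s: 18.45
tool_pos: [0.5765, -0.3095, 0.1621]
tool_rot: [179.8, 0.1, 99.6]
force: [0.7, -0.5, -0.3]
grip_width: 0.0869
```

```bash
python3 - <<'E'
from h import *
c=cam("wrist"); cv2.imwrite("pics/w4.png",c["frame"])
E
python3 mv.py 0.4381,-0.0654,0.16,130
```

```text
t 18.5 pos [ 0.5755 -0.3091  0.1601] rot [1.7998e+02 4.0000e-02 9.9640e+01] F [ 0.29 -0.13 -0.46] w 0.0872
[0.2633, -0.0947, 0.0001] rz -30.36
```

View pics/w4.png

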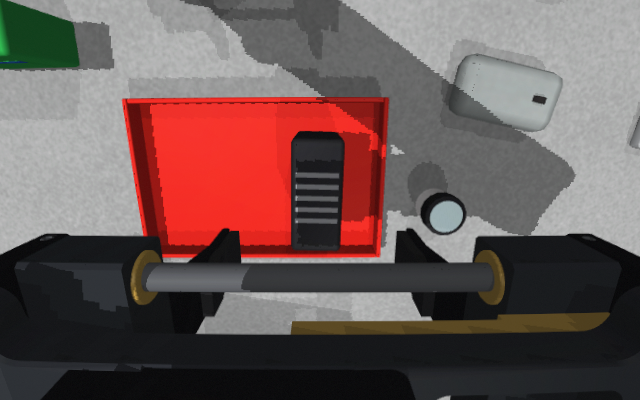

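The used-up cartridge stands in the red tray, at px (317,190). On to the third.

Call:
servo_tool --increments '[[[0.015,-0.005,0,0,0,-2,1],[0.045,-0.016,0,0,0,-5,1],[0.085,-0.031,0,0,0,-10,1],[0.125,-0.045,0,0,0,-15,1],[0.165,-0.059,0,0,0,-20,1],[0.205,-0.074,0,0,0,-25,1],[0.24,-0.086,0,0,0,-28.5,1],[0.257,-0.092,0,0,0,-30,1],[0.263,-0.095,0,0,0,-30.4,1],[0.263,-0.095,0,0,0,-30.4,1]]]'

```text
time_s: 19.5
tool_pos: [0.4377, -0.0661, 0.1593]
tool_rot: [-180.0, 0.0, 130.0]
force: [0.3, 0.9, 0.1]
grip_width: 0.0872
```

```bash
python3 - <<'E'
from h import *
c=cam("wrist"); im=c["frame"].copy()
for x,y,a in ((438.1,-65.4,-50),):
    b=cv2.boxPoints(((x,y),(100,44),a))/1000
    q=proj(c,np.c_[b,np.full(4,.085)]); cv2.polylines(im,[q.round().astype(int)],True,(0,0,255),1)
cv2.imwrite("pics/w5.png",im)
E
python3 mv.py 0.4381,-0.0654,0.036,130
```

```text
t 19.55 pos [ 0.4381 -0.0669  0.1594] rot [-1.7999e+02  2.0000e-02  1.2993e+02] F [ 0.22 -0.99 -0.53] w 0.087
[0.0011, 0.001, 0.1234] rz -0.07
```

View pics/w5.png

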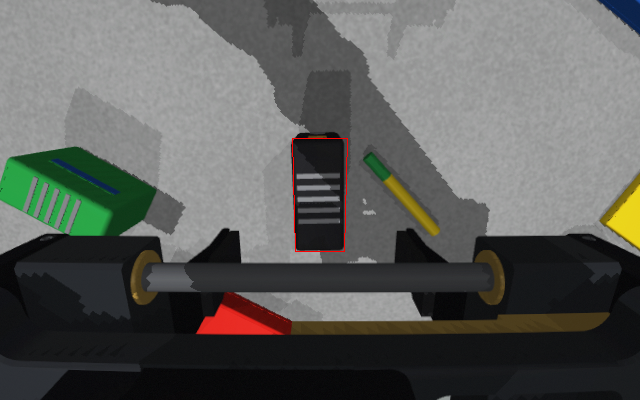

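Call:
servo_tool --increments '[[[0,0,0.015,0,0,0,1],[0,0,0.04,0,0,0,1],[0,0,0.07,0,0,0,1],[0,0,0.095,0,0,0,1],[0,0,0.112,0,0,0,1],[0,0,0.12,0,0,0,1],[0,0,0.123,0,0,0,1],[0,0,0.123,0,0,0,-1],[0,0,0.123,0,0,0,-1],[0,0,0.123,0,0,0,-1],[0,0,0.123,0,0,0,-1],[0,0,0.123,0,0,0,-1],[0,0,0.123,0,0,0,-1],[0,0,0.123,0,0,0,-1],[0,0,0.123,0,0,0,-1],[0,0,0.123,0,0,0,-1]]]' --squeeze 40

```text
time_s: 21.15
tool_pos: [0.438, -0.0657, 0.0368]
tool_rot: [180.0, 0.0, 130.0]
force: [0.6, -0.2, 2.4]
grip_width: 0.044
```

Call:
servo_tool --increments '[[[0,0,-0.005,0,0,0,-1],[0,0,-0.015,0,0,0,-1],[0,0,-0.035,0,0,0,-1],[0,0,-0.06,0,0,0,-1],[0,0,-0.085,0,0,0,-1],[0,0,-0.105,0,0,0,-1],[0,0,-0.12,0,0,0,-1],[0,0,-0.125,0,0,0,-1],[0,0,-0.125,0,0,0,-1],[0,0,-0.125,0,0,0,-1],[0,0,-0.125,0,0,0,-1]]]'

```text
time_s: 22.25
tool_pos: [0.4371, -0.0655, 0.1607]
tool_rot: [-179.9, -0.1, 130.0]
force: [-0.6, 0.1, -1.5]
grip_width: 0.0439
```

```bash
python3 - <<'E'
from h import *
F=[]
for i in range(6):
    c=cam("side"); F.append(env.get_obs()["force"])
print(np.array(F).round(2)); cv2.imwrite("pics/s3.png",c["frame"])
E
python3 mv.py 0.458,-0.329,0.16,99.7 .457,.326,.16,100
```

```text
[[ 0.56  0.12 -1.13]
 [ 0.   -0.11 -0.93]
 [-0.57  0.28 -2.2 ]
 [ 0.58 -0.22 -0.68]
 [-0.36  0.1  -0.46]
 [ 0.59  0.29 -1.07]]
t 22.55 pos [ 0.4377 -0.0656  0.1614] rot [-1.7999e+02 -2.0000e-02  1.3004e+02] F [ 0.59  0.29 -1.07] w 0.044
[-0.2147, -0.1539, 0.0014] rz 30.34
[0.2874, 0.2667, 0.0014] rz 30.04
```

View pics/s3.png

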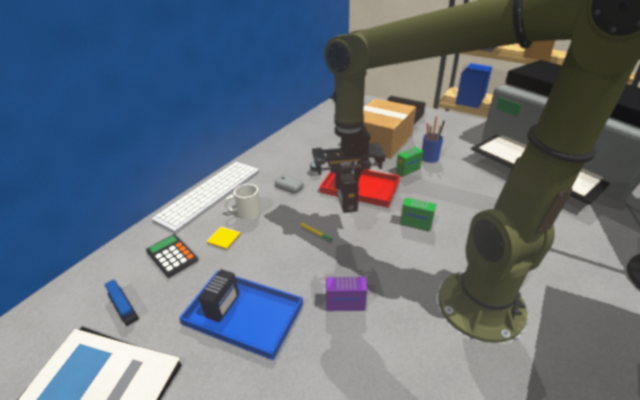

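It weighs about 1.1 N, so it is used up and goes to the red tray, near slot.

Call:
servo_tool --increments '[[[-0.006,-0.004,0,0,0,1,-1],[-0.02,-0.014,0,0,0,3,-1],[-0.043,-0.031,0,0,0,6,-1],[-0.07,-0.05,0,0,0,10,-1],[-0.097,-0.07,0,0,0,14,-1],[-0.124,-0.089,0,0,0,18,-1],[-0.151,-0.108,0,0,0,22,-1],[-0.178,-0.128,0,0,0,26,-1],[-0.2,-0.143,0,0,0,29,-1],[-0.211,-0.151,0,0,0,30,-1],[-0.215,-0.154,0,0,0,30.3,-1],[-0.215,-0.154,0,0,0,30.3,-1],[-0.215,-0.154,0.015,0,0,30.3,-1],[-0.215,-0.154,0.035,0,0,30.3,-1],[-0.215,-0.154,0.055,0,0,30.3,-1],[-0.215,-0.154,0.067,0,0,30.3,-1],[-0.215,-0.154,0.071,0,0,30.3,-1],[-0.215,-0.154,0.071,0,0,30.3,-1]]]'

```text
time_s: 24.35
tool_pos: [0.4582, -0.3286, 0.0902]
tool_rot: [-180.0, -0.0, 99.8]
force: [-0.4, 0.4, -1.0]
grip_width: 0.0434
```

```bash
python3 - <<'E'
from h import *
c=cam("top"); cv2.imwrite("pics/t5.png",cv2.resize(c["frame"][130:280,330:530],None,fx=3.5,fy=3.5))
F=[env.get_obs()["force"]]
print(F)
E
python3 mv.py 0.458,-0.329,0.041,99.7
```

```text
[array([ 0.19334493,  0.7477127 , -0.35632417])]
t 24.4 pos [ 0.4586 -0.3291  0.091 ] rot [1.7998e+02 3.0000e-02 9.9780e+01] F [ 0.19  0.75 -0.36] w 0.0438
[0.0002, -0.0006, 0.05] rz 0.08
```

View pics/t5.png

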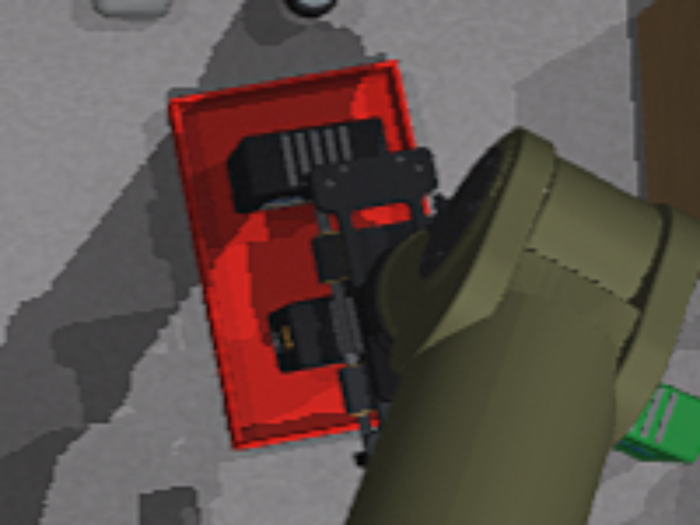

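Call:
servo_tool --increments '[[[0,0,0.01,0,0,0,-1],[0,0,0.025,0,0,0,-1],[0,0,0.037,0,0,0,-1],[0,0,0.044,0,0,0,-1],[0,0,0.047,0,0,0,-1],[0,0,0.049,0,0,0,-1],[0,0,0.05,0,0,0,-1],[0,0,0.0505,0,0,0,-1],[0,0,0.0505,0,0,0,-1]]]'

```text
time_s: 25.3
tool_pos: [0.4584, -0.3294, 0.0418]
tool_rot: [-180.0, 0.0, 99.7]
force: [-1.8, 1.9, 7.3]
grip_width: 0.0435
```

Call:
servo_tool --increments '[[[0,0,-0.001,0,0,0,1],[0,0,-0.001,0,0,0,1],[0,0,-0.001,0,0,0,1],[0,0,-0.001,0,0,0,1],[0,0,-0.001,0,0,0,1],[0,0,-0.001,0,0,0,1],[0,0,-0.015,0,0,0,1],[0,0,-0.045,0,0,0,1],[0,0,-0.085,0,0,0,1],[0,0,-0.125,0,0,0,1],[0,0,-0.165,0,0,0,1],[0.02,0.01,-0.18,0,0,0,1],[0.06,0.02,-0.18,0,0,0,1],[0.1,0.03,-0.18,0,0,0,1],[0.14,0.03,-0.18,0,0,0,1],[0.18,0.03,-0.18,0,0,0,1],[0.22,0.03,-0.18,0,0,0,1],[0.25,0.03,-0.18,0,0,0,1],[0.26,0.03,-0.18,0,0,0,1],[0.26,0.03,-0.18,0,0,0,1]]]'

```text
time_s: 27.3
tool_pos: [0.4441, -0.0671, 0.2212]
tool_rot: [179.9, 0.1, 99.9]
force: [0.8, 0.2, -0.1]
grip_width: 0.0868
```

Run:
```python
from h import *
c=cam("top"); cv2.imwrite("pics/t6.png",c["frame"]); s=cam("side"); cv2.imwrite("pics/s6.png",s["frame"])
im=c["frame"].copy()
out=[]
for x,y,a,tc in ((575.5,345.8,100,(516,336,10)),(575.8,-309.1,99.7,(517,-319,9.7)),(458.4,-329.4,99.7,(517,-319,9.7))):
    b=cv2.boxPoints(((x,y),(100,44),a))/1000
    cv2.polylines(im,[proj(c,np.c_[b,np.full(4,.09)]).round().astype(int)],True,(0,255,255),1)
    b=cv2.boxPoints(((tc[0],tc[1]),(260,170),tc[2]))/1000
    cv2.polylines(im,[proj(c,np.c_[b,np.full(4,.03)]).round().astype(int)],True,(0,255,0),1)
im=np.hstack([im[130:275,115:215],im[130:275,370:470]])
cv2.imwrite("pics/t6o.png",cv2.resize(im,None,fx=4,fy=4,interpolation=cv2.INTER_NEAREST))
o=env.get_obs(); print(o["time_s"],o["tool_pos"],o["grip_width"])
```

```text
27.4 [ 0.44408465 -0.06958414  0.22060117] 0.08722200104114874
```

View pics/t6.png

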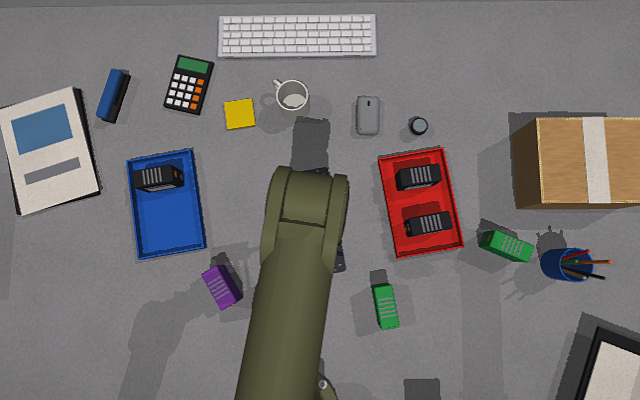

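View pics/t6o.png

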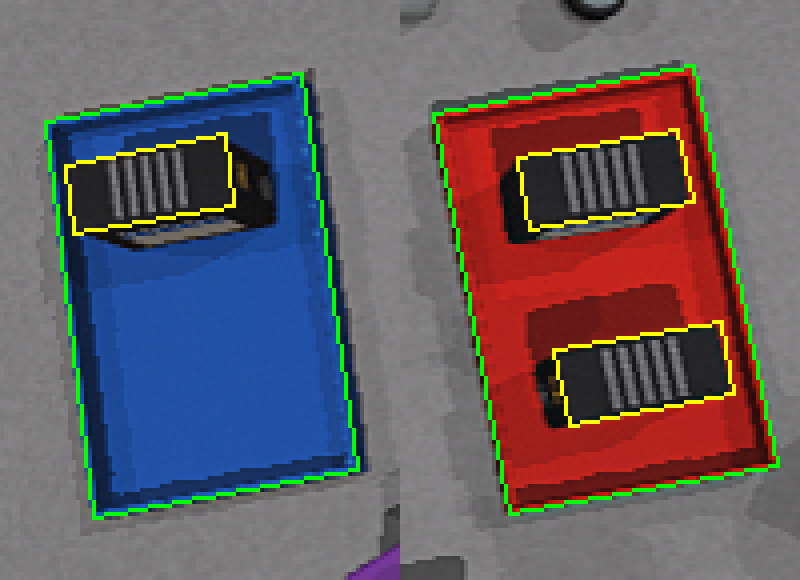

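View pics/s6.png

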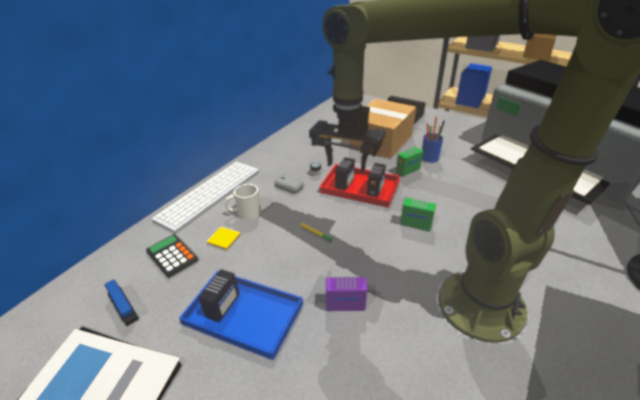

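All three stand upright inside the trays, and the 0.09 m top-face outlines fit. The mug, mouse, loupe, notes and marker look unmoved. I'm handing the job in.

Run:
```python
from cell import env
print(env.get_obs()["joint_velocities"].round(2)); print(env.sign_off())
```

```text
[ 0.56  0.9   0.74  0.01 -0.07 -0.03 -0.06]
the job is handed in; nothing more can be done
None
```

I lifted and weighed all three cartridges, set each down in its tray and let go, and handed the job in at about 27.4 s of the 69 s allowed. `sign_off` gives no verdict.

| Cartridge start position (m) | Felt weight | Judged | Tray and slot |
|---|---|---|---|
| (0.63, -0.075) | about 4.2 N | full | blue, far slot |
| (0.44, 0.07) | about 1.3 N | used up | red, far slot |
| (0.44, -0.065) | about 1.1 N | used up | red, near slot |

- **Placement:** in the last top picture, all three top faces match the outlines expected for upright cartridges standing on the tray floors, well inside the trays. I felt contact before each release.
- **Other things:** the marker, notes, loupe, mug and mouse look where they were, judged by eye in the top and side pictures. The arm was clear of everything.
- **Disagreements:** my first mask-based positions were 3 to 4 mm off because the dark sides blended into the top faces. I corrected them from rectified crops before the first reach, and the wrist view confirmed them to about 2 pixels. Single force readings scattered by up to about 1.3 N, so I judged each weight on the mean of several.

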